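# Unlock the charging dock and push the battery pack off its rails

## Robot

A 6-joint arm with a two-finger parallel gripper is mounted at the origin on the work surface. World frame = base frame: x ahead of the robot, y to its left, z up, the work surface at z = 0. Lengths are in m, angles in rad, forces in N, time in s.
With the tool pointing down it reaches from about 0.25 to 0.85 m from the base axis. Payload 12.5 kg.
Tool frame: the origin (TCP) lies on the centre line of the jaws, within the pads' length; the fingertips stand 8 mm ahead of it and the grasp point (between the pads) lies 11 mm behind it (tip_reach is the distance from the TCP to the fingertips, in m); y points along the fingers, z is the direction in which the jaws open and shut, and the axes are right-handed (so a half turn about y gives the same grasp; the last joint's range is limited). The gripper opens to 93 mm and grips with 3 to 60 N. Pads are 15 mm wide; open, the fingers measure 128 mm over their backs; the gripper's body (75 mm by 188 mm) begins 65 mm behind the grasp point.
Start: joints at [-1.398, 0.351, 1.652, -0, 1.139, -0.085], TCP at [0.14, -0.532, 0.191] pointing down, gripper open.
Joint ranges: [-2.75, 2.75], [-0.79, 2.1], [0.01, 2.65], [-1.57, 4.71], [0.07, 3.14], [-2.87, 2.87]. Speed limits (rad/s): [2.22, 2.22, 2.79, 3.14, 3.14, 3.14].

## Interface

Orientations are given as a unit quaternion [x, y, z, w].
In Python, from cell import read_state, grab_frame, calibration, job_done, tip_reach gives the robot as it stands. The module is installed in compiled form; this text tells all that it offers.
- The arm moves only by the tool apply_moves, never from a script. Its argument "rows" is text: rows parted by semicolons, each of 7 numbers parted by spaces: the shift along the tool's x, y, z normalised to -1 to 1, where 1 is 0.03 m, then the turn, a rotation vector about the tool's x, y, z normalised to -1 to 1, where 1 is 0.08 rad, then the gripper command: -1 is shut, 1 is fully open, values between are in proportion. A call has 1 to 20 rows; each row shifts and turns the pose as measured when the row begins, along the tool's axes as they then stand; what a row does not reach is not made up. A row lasts 1/12 s, in which the tool goes at most 41.7 mm and 7.16 degrees, less where a joint would pass 70% of its speed; a pose out of reach is approached as far as the arm can. A call with a number of a shift or a turn outside -1 to 1 is refused whole. A call with a gripper value outside its range is refused whole. The fingers move at their own pace and stop on an object; the grip force is fixed at half the most. Time passes only in rows, so rows that do not move let the fingers close. It gives the time, the measured TCP pose, the force and the opening at its end, in the units of the state.
- read_state(): the state, without advancing time (a new reading comes with each control period).
- grab_frame(name): name is "scene" or "top" or "wrist"; returns (picture, depth): 384x512x3 uint8, red, green, blue; 384x512 float32, m along the optical axis (not along the pixel's ray), 0 where there is no reading.
- calibration(name): a dict with "fx", "fy", "cx", "cy" (pixels), "k1" (the pictures are not rectified: a ray, as slopes to the right and down, at radius r is drawn at 1 + k1 r^2 times it, then the intrinsics apply), "R" (3x3) and "t" (3): a world point X has camera coordinates R X + t. Camera axes: x right, y down, z forward; pixel columns grow to the right and rows downward; lengths in m; the calibration is good to about 2 mm. A picture is of the moment at which its call begins: read the wrist's pose just before it. calibration takes no time and is no camera call; for the wrist camera it gives the pose at the moment of the call.
- job_done(): hands the job in, once; it reports no verdict.
The state is a dict: "time_s": time; "q": joint angles; "joint_velocities": joint speeds; "joint_torque": joint torques, N m; "ee_pos": TCP position; "eef_rot": TCP orientation; "contact_force": force on the tool from outside, world axes, zero at the start; "ft_torque": the same for the moment, N m; "grip_width": opening from 0.0 (shut) to 1.0 (fully open).
Only numpy, scipy, OpenCV 4.12 (cv2) and the standard library are available. Lean on these libraries where they do the work, as an engineer would, in place of code of your own. Each camera call takes 0.05 s, during which the arm holds its last target.

## Task

Take the battery pack off the charging dock on the bench: swing the steel hasp fully up off its catch (pressing its thumb tail down does it) and leave it standing open, and only then force the pack out past its click-stop, along the rails, until it is completely clear of them. Leave it standing upright and released on the dock's flat apron, not over the edge, and leave the spare pack, the jar and the wrench where they are.

Things in the scene. Friction and masses are not known exactly. Their poses are not given: they have to be found in the camera images.
- dock: Charging dock fixed to the bench: flat grey plate 300 (x) x 150 (y) x 20 mm high. Origin on the bench top on the dock's centre line, right below the middle of the docked pack; z up. The plate spans x = -195 to +105, y = +-75 mm. The pack leaves only towards the dock's -x (a fixed stop is behind its foot). Behind the pack (x = +55 to +105) the plate is bare, free for fingers.
- dock_rails (a point): On the dock's floor, 20 mm above the bench, at x = 0, y = 0, between two black rails (x = -30 to +32, outer edges y = +-55, 34 mm above the bench) that hold the pack's foot down. At x = -32 a sprung plunger on each side is the click-stop: 8 to 18 N along -x frees the pack in the first 12 mm; then 1 to 5 N of drag; near 58 mm they let go with a small kick and the slick foot may glide 10 to 20 mm.
- dock_apron (a point): Centre of the empty apron, level with the floor between the rails, 20 mm above the bench, at dock x = -140, y = 0. The apron is bare from x = -195 (the plate's edge) to -85 mm and 150 mm wide (y).
- pack: Black battery pack, 0.4 to 0.65 kg. Origin: centre of its foot's underside; docked it is at x = 0, y = 0, z = 20 mm of the dock, axes parallel. Foot 60 (x) x 56 (y) x 16 mm high; above it the body, 110 (x) x 78 (y), 16 to 62 mm above the origin (36 to 82 mm above the bench). Its +x end face can be pushed from behind. Off rails and plungers once moved 72 mm towards -x.
- hasp (a joint): Angle of the steel hasp: 0 = bar lying level across the pack's -x end in its catch (locked), growing as the bar swings up and its thumb tail goes down; stop at 1.45 (bar almost straight up). Friction of about 0.1 Nm makes it stay where it is left. Below about 0.95 the bar stands in the pack's way.
- hasp_hinge (a point): Hinge pin of the hasp, at dock x = -72, y = +66, 52 mm above the bench; axis along the dock's x. The closed bar (12 mm wide, 10 thick) runs level from it along -y, over the catch at y = -66, and ends at y = -86. Hinge cheeks, y = 57 to 75, reach 64 mm above the bench. On the pin's other side (+y) a thumb tail slopes up; pressed down, it swings the bar up.
- hasp_tail (a point): Tip of the hasp's thumb tail: 70 mm from the pin, 40 degrees above level when closed (then dock x = -72, y = +120, 97 mm above the bench). The tail is a flat plate, 28 mm wide (x), 6 mm thick. A fingertip pressing straight down at dock y = +116 (some 3 to 8 N), down to 29 mm above the bench, opens the hasp to about 1.25; nearer to the pin the rising bar would meet the gripper's body.
- spare_pack: Bystander: a lower battery pack of the same outline (110 x 78 mm, 42 mm high) lying on the bench away from the dock; origin: centre of its underside.
- jar: Bystander: glass jar with a steel cap, 60 mm in diameter, 80 mm high, on the bench on the dock's +y side, level with the pack's rear half; origin: centre of its underside.
- wrench: Bystander: steel wrench lying on the bench on the dock's -y side, level with the pack's rear half; origin: underside of its middle.
Not all that is in view belongs to the job. Leave any green or turquoise look-alike of the pack alone.

How it is judged:
By the outcome, as a careful person would: the job done as asked, in the order asked, and still so for the second after the job is handed in, with the robot touching nothing.
It also fails if it takes over 48 s, if anything falls off the work surface, if the arm or the gripper's body presses on something with over 40 N, if the wrist force passes 120 N, or if a joint passes its speed limit or range.

## Working session

There is one attempt and no reset: what is moved stays moved. The work goes in short steps, Python scripts to look and compute and a tool call to move; the robot and the scene stay as the last step left them, time stands still between calls to the robot, and variables do not carry over. Pictures are saved under pics/ and viewed, and the job is handed in when it is done.

Besides the shell and the picture viewer there is one more tool, called after "Call:" in YAML: its name, and indented under it one key for each argument. apply_moves: Moves the arm, as the interface text tells. Scaled input: -1 to 1 covers 0.03 m each way for a shift and 0.08 rad each way for a turn. Its arguments: {"type":"object","properties":{"rows":{"type":"string"}},"required":["rows"]}

```bash
mkdir -p pics
cat > h.py <<'E'
import numpy as np, cv2
from cell import *
def snap(n,f):
    c=calibration(n); p,d=grab_frame(n); cv2.imwrite(f'pics/{f}.png',p[:,:,::-1]); np.savez(f'pics/{f}.npz',p=p,d=d,**{k:np.array(v) for k,v in c.items()}); return p,d,c
def load(f):
    z=np.load(f'pics/{f}.npz'); return z['p'],z['d'],{k:z[k] for k in ('fx','fy','cx','cy','k1','R','t')}
def ray(c,u,v):
    K=np.array([[c['fx'],0,c['cx']],[0,c['fy'],c['cy']],[0,0,1]],float)
    s=cv2.undistortPoints(np.array([[[u,v]]],float),K,np.array([c['k1'],0,0,0,0],float))[0,0]
    R=np.array(c['R']);t=np.array(c['t']); return -R.T@t, R.T@np.array([s[0],s[1],1]), s
def onz(c,u,v,z):
    o,d,_=ray(c,u,v); return o+d*(z-o[2])/d[2]
def pix3(c,d,u,v):
    o,r,_=ray(c,u,v); return o+r*d[int(v),int(u)]
def proj(c,X):
    K=np.array([[c['fx'],0,c['cx']],[0,c['fy'],c['cy']],[0,0,1]],float)
    return cv2.projectPoints(np.array(X,float).reshape(-1,3),cv2.Rodrigues(np.array(c['R'],float))[0],np.array(c['t'],float),K,np.array([c['k1'],0,0,0,0],float))[0][:,0]
E
python3 - <<'E'
from h import *
print(read_state(),tip_reach)
for n in('scene','top','wrist'):
    p,d,c=snap(n,n+'0'); print(n,c['R'],c['t'],c['fx'],c['k1'])
E
```

```text
{'time_s': 0.0, 'q': array([-1.39759923e+00,  3.51239695e-01,  1.65243689e+00,  1.45716911e-05,
        1.13908695e+00, -8.46163121e-02]), 'joint_velocities': array([ 0.00132387, -0.00032944, -0.00066232,  0.00052044,  0.00164867,
        0.00011875]), 'joint_torque': array([-1.12480971e-03, -4.97322428e+01, -2.85252178e+01,  6.98340707e-02,
        2.56877323e-02, -1.04496889e-04]), 'ee_pos': array([ 0.14018589, -0.53144071,  0.18999469]), 'eef_rot': array([-0.09091007,  0.70165387, -0.70082632,  0.09088276]), 'contact_force': array([ 0.23729733, -0.53333658, -0.33256349]), 'ft_torque': array([-0.02030178,  0.01882329,  0.01614589]), 'grip_width': 1.0001786101445551} 0.008
scene [[ 0.00410976  0.99989322  0.01402353]
 [ 0.86836405  0.00338608 -0.49591574]
 [-0.49591027  0.01421562 -0.86825741]] [-0.12729608 -0.40666729  1.10273   ] 359.3437314040704 0.0205922008311615
top [[ 0.01527996 -0.9998643  -0.00615691]
 [-0.98178555 -0.01383686 -0.18948794]
 [ 0.18937703  0.00894013 -0.98186375]] [0.09964627 0.5175344  0.85557304] 402.1935064419343 -0.061343080505416724
wrist [[ 0.25558924 -0.96678428 -0.00151804]
 [-0.92682854 -0.24547227  0.28413416]
 [-0.27506907 -0.07121467 -0.95878333]] [-0.54811317 -0.0335623   0.39189679] 273.959586487491 -0.028028285322167248
```

View pics/scene0.png

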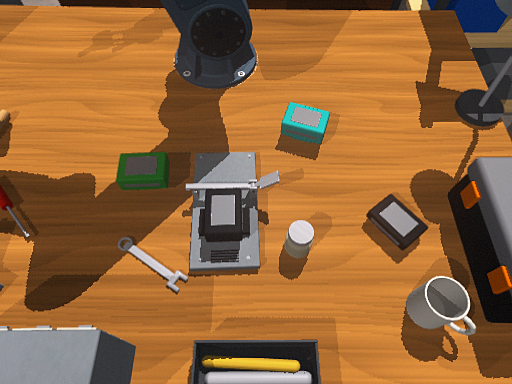

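View pics/top0.png

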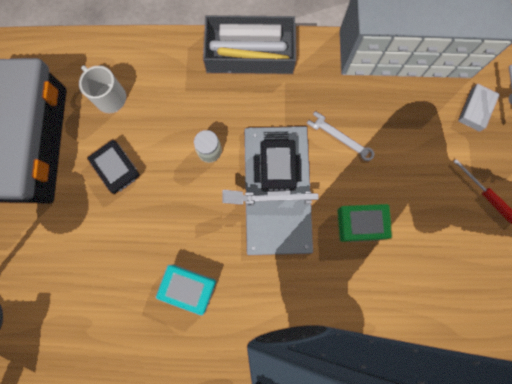

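View pics/wrist0.png

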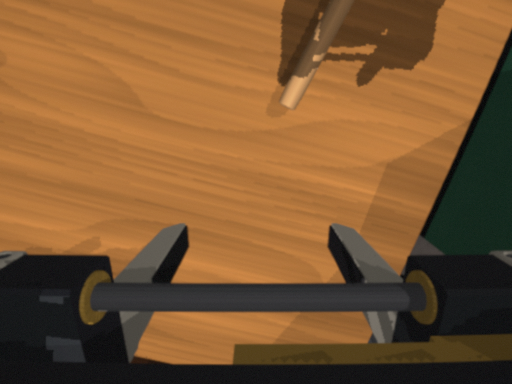

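Candidates for the pack: black one on the dock (scene 225,213 / top 279,163), the black spare on the bench (scene 397,221 / top 113,166), the green one (scene 142,170) and the turquoise one (scene 305,122). I choose the one on the dock under the hasp. Next I check it in a close crop and measure the plate.

Run:
```python
from h import *
for f,(a,b,e,g) in {'top0':(110,270,210,330),'scene0':(140,285,175,295)}.items():
    p,d,c=load(f)
    cv2.imwrite(f'pics/{f}c.png',cv2.resize(p[a:b,e:g,::-1],None,fx=5 if f!='top0' else 3.7*1,fy=4 if f!='top0' else 3.7,interpolation=cv2.INTER_CUBIC))
    # plate by height: depth->world z
    H,W=d.shape; u,v=np.meshgrid(np.arange(W),np.arange(H))
    K=np.array([[c['fx'],0,c['cx']],[0,c['fy'],c['cy']],[0,0,1]],float)
    s=cv2.undistortPoints(np.stack([u,v],-1).reshape(-1,1,2).astype(float),K,np.array([c['k1'],0,0,0,0],float))[:,0]
    P=(np.c_[s,np.ones(len(s))]*d.reshape(-1,1)-c['t'])@c['R']
    P=P.reshape(H,W,3)
    roi=np.zeros((H,W),bool); roi[a:b,e:g]=1
    m=roi&(d>0)&(P[...,2]>.012)&(P[...,2]<.028)
    sat=p.max(2).astype(int)-p.min(2); m&=sat<40
    print(f,'z plate med',np.median(P[m][:,2]),'bench z',np.median(P[roi&(sat>70)][:,2]))
    full=(roi&(d>0)&(P[...,2]>.012)&(sat<50)).astype(np.uint8)
    pts=P[m][:,:2]
    r=cv2.minAreaRect((pts*1000).astype(np.float32)); print(r, cv2.boxPoints(r))
    mb=roi&(d>0)&(P[...,2]>.075)&(P[...,2]<.09)
    r=cv2.minAreaRect((P[mb][:,:2]*1000).astype(np.float32)); print('packtop',r)
```

```text
top0 z plate med 0.01943081131597464 bench z -0.0005474891852189708
((509.494384765625, 90.01466369628906), (299.997314453125, 232.45484924316406), 2.2248706817626953) [[355.09668  200.3313  ]
 [364.12094  -31.948326]
 [663.8921   -20.301971]
 [654.8678   211.97766 ]]
packtop ((549.8171997070312, 106.6295394897461), (163.36807250976562, 189.4604949951172), 1.9946024417877197)
scene0 z plate med 0.020725410832682627 bench z 0.0007281869224048574
((511.04498291015625, 86.08946228027344), (300.07696533203125, 224.94827270507812), 2.401776075363159) [[356.4249  192.17719]
 [365.85175 -32.57348]
 [665.66504 -19.99826]
 [656.2382  204.75241]]
packtop ((549.851806640625, 105.24591064453125), (162.38035583496094, 187.08177185058594), 2.153383255004883)
```

```bash
cat >> h.py <<'E'
def cloud(d,c):
    H,W=d.shape; u,v=np.meshgrid(np.arange(W),np.arange(H))
    K=np.array([[c['fx'],0,c['cx']],[0,c['fy'],c['cy']],[0,0,1]],float)
    s=cv2.undistortPoints(np.stack([u,v],-1).reshape(-1,1,2).astype(float),K,np.array([c['k1'],0,0,0,0],float))[:,0]
    return ((np.c_[s,np.ones(len(s))]*d.reshape(-1,1)-c['t'])@c['R']).reshape(H,W,3)
def biggest(m):
    n,l,s,_=cv2.connectedComponentsWithStats(m.astype(np.uint8),connectivity=4); return l==1+np.argmax(s[1:,4])
E
python3 - <<'E'
from h import *
for f,(a,b,e,g) in {'top0':(110,270,210,330),'scene0':(140,285,175,295)}.items():
    p,d,c=load(f);P=cloud(d,c)
    roi=np.zeros(d.shape,bool); roi[a:b,e:g]=1
    m=roi&(d>0)&(P[...,2]>.013)&(P[...,2]<.027)
    m=biggest(cv2.morphologyEx(m.astype(np.uint8),cv2.MORPH_OPEN,np.ones((5,5)))>0)
    r=cv2.minAreaRect((P[m][:,:2]*1000).astype(np.float32)); print(f,r); print(cv2.boxPoints(r))
    m=biggest(cv2.morphologyEx((roi&(d>0)&(P[...,2]>.075)&(P[...,2]<.09)).astype(np.uint8),cv2.MORPH_OPEN,np.ones((9,9)))>0)
    r=cv2.minAreaRect((P[m][:,:2]*1000).astype(np.float32)); print('packtop',r,np.median(P[m][:,2]))
    print(cv2.boxPoints(r))
E
```

```text
top0 ((422.2475891113281, 45.64714431762695), (121.99688720703125, 150.62887573242188), 2.146561861038208)
[[358.471    118.62399 ]
 [364.1129   -31.89919 ]
 [486.02417  -27.329704]
 [480.38226  123.19348 ]]
packtop ((555.6649169921875, 50.65849304199219), (109.48011016845703, 76.79999542236328), 1.520607590675354) 0.08170677470164384
[[499.92517   87.59236 ]
 [501.96313   10.819409]
 [611.40466   13.724625]
 [609.3667    90.497574]]
scene0 ((567.6172485351562, 51.03194046020508), (190.1617431640625, 150.1287841796875), 2.1173527240753174)
[[469.8279   122.53218 ]
 [475.37466  -27.494091]
 [665.4066   -20.4683  ]
 [659.85986  129.55797 ]]
packtop ((557.8221435546875, 50.8560791015625), (109.33403778076172, 76.81993103027344), 1.0692282915115356) 0.08293285558765534
[[502.4479    88.23924 ]
 [503.88138   11.432689]
 [613.1964    13.472916]
 [611.76294   90.27947 ]]
```

View pics/top0c.png

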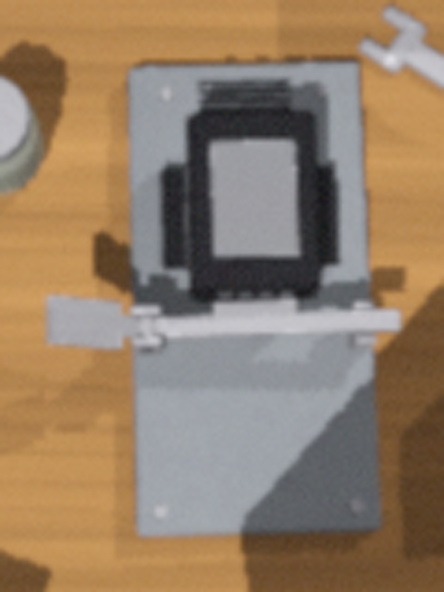

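View pics/scene0c.png

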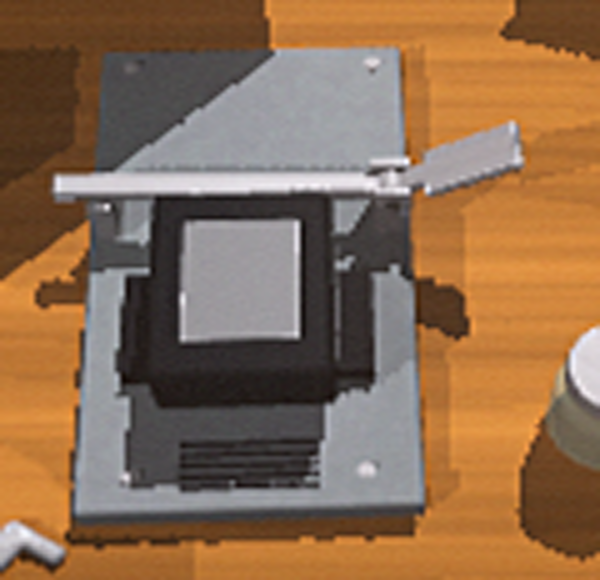

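The close crops confirm it: black pack with the light label, between the rails, with the hasp bar across its -x end and the tail at the dock's +y side. Both views agree on the dock origin at about (0.557, 0.051) with yaw about 2.1°. Now I check the tail location and the tool axes.

```bash
cat >> h.py <<'E'
from scipy.spatial.transform import Rotation as Ro
O=np.array([.5568,.0507,0]); TH=np.radians(2.12)
RD=Ro.from_euler('z',TH).as_matrix()
def d2w(x,y,z): return O+RD@(np.array([x,y,z])/1000)
def w2d(X): return (np.asarray(X)-O)@RD*1000
def tgt(lean=0):  # tool z along sgn*dock x, y down, tool x = y cross z ; lean: body leans to dock -y by rad
    return None
def go(tip,Rt):
    "tip in dock mm"
    s=read_state(); R=Ro.from_quat(s['eef_rot']); t=s['ee_pos']
    goal=d2w(*tip)-Rt.as_matrix()[:,1]*tip_reach
    dv=R.inv().apply(goal-t); rv=(R.inv()*Rt).as_rotvec()
    print('time',round(s['time_s'],2),'tip dock',w2d(t+R.as_matrix()[:,1]*tip_reach).round(1),'F',s['contact_force'].round(1),'grip',round(s['grip_width'],2))
    print('shift units',(dv/.03).round(2),'turn units',(rv/.08).round(2))
E
python3 - <<'E'
from h import *
s=read_state(); print(Ro.from_quat(s['eef_rot']).as_matrix().round(3))
for f in('top0','scene0'):
    p,d,c=load(f);P=cloud(d,c);D=w2d(P)
    m=(d>0)&(D[...,1]>85)&(D[...,1]<135)&(D[...,2]>55)&(abs(D[...,0]+72)<30)
    q=D[m]; print(f,m.sum(),q.min(0).round(),q.max(0).round(),np.median(q,0).round())
    print('tip px',proj(c,[d2w(-72,120,97),d2w(-72,116,92)]).round())
    k=np.argsort(q[:,2])[-10:]; print(q[k].mean(0).round(1))
    for n,(u,v) in {'jar':(208,142) if f=='top0' else (300,229)}.items(): print(n,w2d(onz(c,u,v,.08)).round())
    m=(d>0)&(D[...,1]>80)&(D[...,1]<190)&(D[...,2]>70)&(abs(D[...,0]-30)<60); print('jar cap ext',D[m].min(0).round(),D[m].max(0).round())
E
```

```text
[[-0.967 -0.     0.255]
 [-0.255  0.001 -0.967]
 [-0.    -1.    -0.001]]
top0 237 [-86.  86.  67.] [-59. 123.  98.] [-72. 105.  84.]
tip px [[223. 195.]
 [225. 196.]]
[-73.6 119.7  97. ]
jar [ 52. 155.  80.]
jar cap ext [ 28. 135.  71.] [ 81. 186.  83.]
scene0 214 [-86.  86.  65.] [-57. 123.  99.] [-69. 104.  85.]
tip px [[278. 175.]
 [276. 176.]]
[-69.5 119.1  97.2]
jar [ 50. 159.  80.]
jar cap ext [ 29. 134.  70.] [ 81. 186.  85.]
```

```bash
cat >> h.py <<'E'
from scipy.spatial.transform import Rotation as Ro
def tgt(lean=0):
    b=np.array([[0,0,1],[-1,0,0],[0,-1,0]],float) # cols tool x,y,z in dock: x=-y, y=-z, z=+x
    return Ro.from_matrix(RD)*Ro.from_euler('x',lean)*Ro.from_matrix(b)
E
python3 - <<'E'
from h import *
print(tgt().as_matrix().round(3), tgt(.35).as_matrix().round(3)); go((-72,116,140),tgt())
E
```

```text
[[ 0.037  0.     0.999]
 [-0.999  0.     0.037]
 [ 0.    -1.     0.   ]] [[ 0.035 -0.013  0.999]
 [-0.939  0.343  0.037]
 [-0.343 -0.939  0.   ]]
time 0.15 tip dock [-437.9 -566.4  182.1] F [ 0.1 -0.2 -0.1] grip 1.0
shift units [-16.88   1.42 -19.52] turn units [ 1.000e-02 -1.688e+01 -1.000e-02]
```

Call:
apply_moves:
  rows: "-0.65 0 -0.75 0 0 0 -1;-0.65 0 -0.75 0 0 0 -1;-0.65 0 -0.75 0 0 0 -1;-0.65 0 -0.75 0 0 0 -1;-0.65 0 -0.75 0 0 0 -1;-0.65 0 -0.75 0 0 0 -1;-0.65 0 -0.75 0 0 0 -1;-0.65 0 -0.75 0 0 0 -1;-0.65 0 -0.75 0 0 0 -1;-0.65 0 -0.75 0 0 0 -1;-0.65 0 -0.75 0 0 0 -1;-0.65 0 -0.75 0 0 0 -1;-0.65 0 -0.75 0 0 0 -1;-0.65 0 -0.75 0 0 0 -1;-0.65 0 -0.75 0 0 0 -1;-0.65 0 -0.75 0 0 0 -1;-0.65 0 -0.75 0 0 0 -1;-0.65 0 -0.75 0 0 0 -1;-0.65 0 -0.75 0 0 0 -1;-0.65 0 -0.75 0 0 0 -1"

```text
time_s: 1.82
ee_pos: [0.4093, 0.0261, 0.1888]
eef_rot: [-0.088, 0.702, -0.701, 0.088]
contact_force: [1.0, -0.9, 0.8]
grip_width: 0.007
```

Run:
```python
from h import *
go((-72,116,140),tgt())
```

```text
time 1.82 tip dock [-148.3  -19.1  180.8] F [ 1.  -0.9  0.8] grip 0.01
shift units [-3.43  1.37 -3.86] turn units [ 1.000e-02 -1.698e+01 -2.000e-02]
```

Call:
apply_moves:
  rows: "-0.65 0.2 -0.75 0 0 0 -1;-0.65 0.2 -0.75 0 0 0 -1;-0.65 0.2 -0.75 0 0 0 -1;-0.65 0.2 -0.75 0 0 0 -1;-0.65 0.2 -0.75 0 0 0 -1;0 0 0 0 -1 0 -1;0 0 0 0 -1 0 -1;0 0 0 0 -1 0 -1;0 0 0 0 -1 0 -1;0 0 0 0 -1 0 -1;0 0 0 0 -1 0 -1;0 0 0 0 -1 0 -1;0 0 0 0 -1 0 -1;0 0 0 0 -1 0 -1;0 0 0 0 -1 0 -1;0 0 0 0 -1 0 -1;0 0 0 0 -1 0 -1;0 0 0 0 -1 0 -1;0 0 0 0 -1 0 -1;0 0 0 0 -1 0 -1"

```text
time_s: 3.48
ee_pos: [0.4771, 0.1733, 0.1532]
eef_rot: [-0.487, 0.516, -0.513, 0.484]
contact_force: [-0.9, 0.2, -0.2]
grip_width: 0.008
```

Run:
```python
from h import *
go((-72,116,110),tgt())
```

```text
time 3.48 tip dock [-75.1 125.5 145.2] F [-0.9  0.2 -0.2] grip 0.01
shift units [0.3  1.17 0.14] turn units [ 0.08 -1.18 -0.  ]
```

Call:
apply_moves:
  rows: "0.3 0.4 0.1 0.08 -1 0 -1;0 0.4 0 0 -0.15 0 -1;0 0.3 0 0 0 0 -1;0 0 0 0 0 0 -1"

```text
time_s: 3.82
ee_pos: [0.4796, 0.1639, 0.1189]
eef_rot: [-0.511, 0.489, -0.489, 0.511]
contact_force: [0.4, 0.6, -0.5]
grip_width: 0.005
```

Run:
```python
from h import *
go((-72,116,23),tgt())
snap('scene','s1')
p,d,c=load('s1'); cv2.imwrite('pics/s1c.png',cv2.resize(p[90:290,170:330,::-1],None,fx=3,fy=3))
```

```text
time 3.82 tip dock [-72.9 116.  110.9] F [ 0.4  0.6 -0.5] grip 0.01
shift units [0.   2.93 0.03] turn units [-0.01  0.09 -0.  ]
```

View pics/s1c.png

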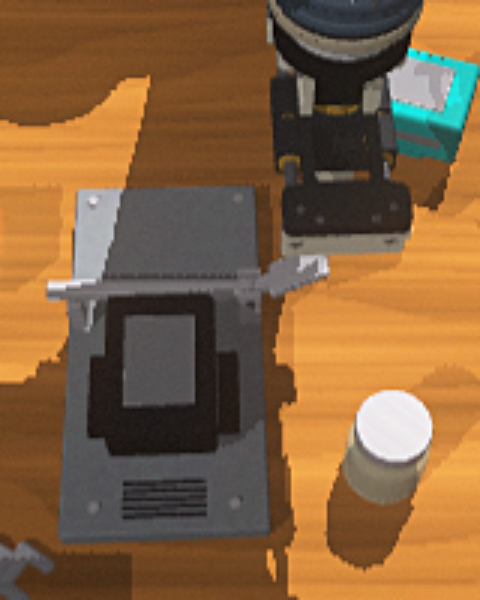

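The view shows the gripper body's end just above the tail (crop 345,230). The fingers are hidden behind it, in line with the projected tail tip. I press down gently.

Call:
apply_moves:
  rows: "0 0.3 0 0 0 0 -1;0 0.3 0 0 0 0 -1;0 0.3 0 0 0 0 -1;0 0.3 0 0 0 0 -1;0 0.3 0 0 0 0 -1"

```text
time_s: 4.28
ee_pos: [0.4815, 0.1649, 0.0732]
eef_rot: [-0.509, 0.488, -0.49, 0.512]
contact_force: [0.7, 0.1, 0.3]
grip_width: 0.006
```

Run:
```python
from h import *
go((-72,116,23),tgt())
```

```text
time 4.28 tip dock [-70.9 116.9  65.2] F [0.7 0.1 0.3] grip 0.01
shift units [ 0.03  1.41 -0.04] turn units [-0.07  0.07 -0.02]
```

Run:
```python
from h import *
p,d,c=snap('top','t1'); cv2.imwrite('pics/t1c.png',cv2.resize(p[110:270,190:350,::-1],None,fx=3.5,fy=3.5))
p,d,c=snap('scene','s2'); cv2.imwrite('pics/s2c.png',cv2.resize(p[90:290,170:330,::-1],None,fx=3,fy=3))
print(read_state()['contact_force'])
```

```text
[ 1.17674255  0.9939637  -0.21055513]
```

View pics/s2c.png

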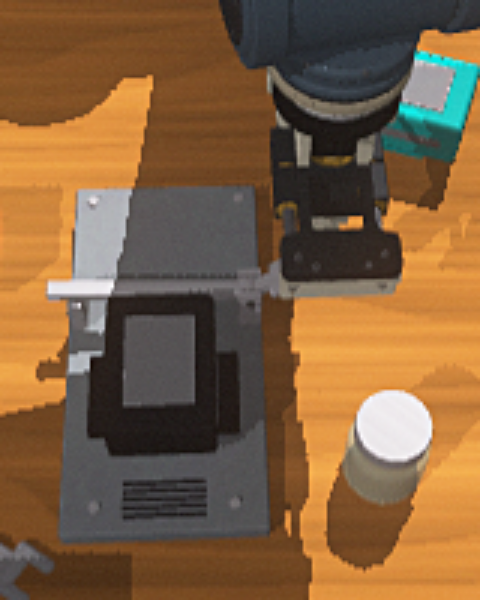

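View pics/t1c.png

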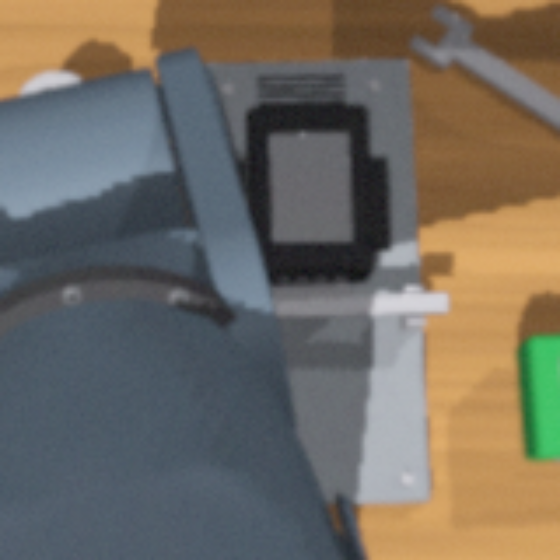

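Run:
```python
from h import *
for f in('s1','s2'):
    p,d,c=load(f);D=w2d(cloud(d,c))
    for (x,y) in [(345,240),(345,225),(300,285),(345,288),(345,270),(345,250),(345,310),(270,283),(60,290),(320,268)]:
        u,v=170+x//3,90+y//3; print(f,(x,y),D[v,u].round(),p[v,u])
p,d,c=snap('wrist','w1')
print(w2d(-np.array(c['R']).T@np.array(c['t'])), proj(c,[d2w(-72,120,97),d2w(-72,66,52),d2w(-71,117,65)]))
```

```text
s1 (345, 240) [ 13. 117. 246.] [142 130 118]
s1 (345, 225) [ 21. 114. 274.] [47 36 35]
s1 (300, 285) [-105.  110.   -1.] [128  98  78]
s1 (345, 288) [-100.  146.    1.] [210 132  61]
s1 (345, 270) [-118.  148.   -1.] [208 134  59]
s1 (345, 250) [ 13. 118. 236.] [132 126 115]
s1 (345, 310) [-80. 145.   1.] [219 146  65]
s1 (270, 283) [-67.  82.  69.] [121 115 116]
s1 (60, 290) [-70. -75.  63.] [173 172 171]
s1 (320, 268) [-63. 116.  95.] [207 203 208]
s2 (345, 240) [  1. 120. 228.] [45 37 32]
s2 (345, 225) [-162.  151.    1.] [217 143  70]
s2 (300, 285) [ 13.  94. 198.] [145 134 119]
s2 (345, 288) [ 14. 121. 194.] [139 132 116]
s2 (345, 270) [ 21. 118. 226.] [55 43 37]
s2 (345, 250) [  7. 119. 228.] [46 38 33]
s2 (345, 310) [-81. 145.  -1.] [221 144  65]
s2 (270, 283) [-68.  82.  67.] [118 112 113]
s2 (60, 290) [-69. -74.  65.] [233 232 235]
s2 (320, 268) [ 19. 103. 228.] [60 53 50]
[-72.66269058 196.84125054 266.83087321] [[257.77837941 230.76235579]
 [257.35935888 265.51691633]
 [258.97235276 217.40102539]]
```

View pics/w1.png

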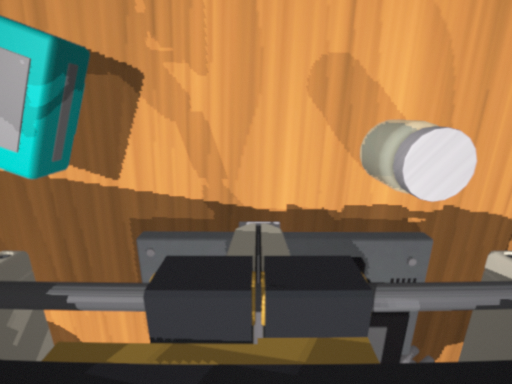

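Run:
```python
from h import *
p,d,c=load('w1')
print(proj(c,[d2w(53,158,80),d2w(-195,75,20),d2w(105,75,20),d2w(-195,-75,20),d2w(-71,124,65),d2w(-71,109,65)]).round())
P=w2d(cloud(d,c))
for u,v in [(435,162),(140,234),(430,234),(258,226),(250,235),(268,235),(258,245),(240,250),(258,262),(200,290)]: print(u,v,P[v,u].round(),p[v,u])
cv2.imwrite('pics/w1c.png',cv2.resize(p[190:350,130:390,::-1],None,fx=3,fy=3))
print(read_state()['ee_pos'],read_state()['time_s'])
```

```text
[[436. 171.]
 [134. 239.]
 [434. 240.]
 [151. 357.]
 [259. 209.]
 [259. 227.]]
435 162 [ 51. 165.  80.] [224 221 223]
140 234 [-193.   76.   10.] [82 66 56]
430 234 [114.  73.   0.] [113  76  42]
258 226 [-72. 126. 102.] [51 51 51]
250 235 [-77. 127. 119.] [107 103  94]
268 235 [-66. 127. 119.] [108 104  94]
258 245 [-72. 126. 129.] [42 42 43]
240 250 [-81. 127. 137.] [108 104  95]
258 262 [-72. 126. 148.] [64 64 64]
200 290 [-87. 154. 208.] [44 43 49]
[0.48106433 0.16474023 0.07331751] 4.4333
```

View pics/w1c.png

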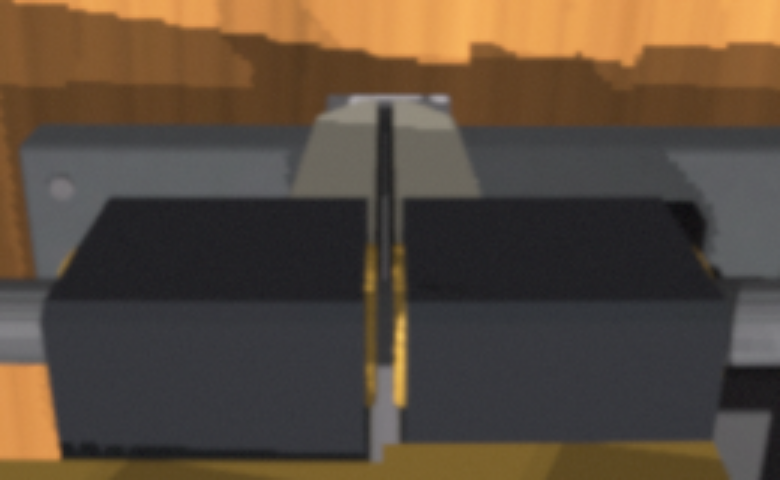

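Run:
```python
from h import *
p,d,c=load('wrist0'); P=cloud(d,c)
R=Ro.from_quat([-0.09091007,  0.70165387, -0.70082632,  0.09088276]).as_matrix(); t=np.array([ 0.14018589, -0.53144071,  0.18999469])
for u,v in [(184,229),(180,235),(334,229),(338,235),(170,250),(186,240)]: print(u,v,((P[v,u]-t)@R*1000).round(),p[v,u])
s=read_state();R=Ro.from_quat(s['eef_rot']).as_matrix();t=s['ee_pos']
p,d,c=load('w1'); P=cloud(d,c)
for v in range(218,262,3): print(v,[((P[v,u]-t)@R*1000).round().tolist() for u in (250,266)],p[v,250],p[v,266])
print(proj(c,[t+R[:,1]*.008+R[:,0]*-.0075]))
```

```text
184 229 [ -8. -35. -48.] [31 28 30]
180 235 [ -8. -44. -48.] [28 26 26]
334 229 [ -9. -36.  47.] [80 77 70]
338 235 [ -9. -45.  47.] [87 83 77]
170 250 [ -8. -62. -49.] [35 35 33]
186 240 [ -1. -35. -47.] [22 21 22]
218 [[26.0, 73.0, -9.0], [26.0, 73.0, 8.0]] [92 62 36] [98 66 36]
221 [[30.0, 74.0, -9.0], [30.0, 73.0, 8.0]] [112  99  93] [118 101  93]
224 [[-10.0, -29.0, -5.0], [-11.0, -30.0, 5.0]] [149 144 135] [140 134 124]
227 [[-10.0, -34.0, -5.0], [-11.0, -35.0, 5.0]] [145 138 126] [146 140 126]
230 [[-10.0, -38.0, -5.0], [-11.0, -39.0, 5.0]] [139 134 121] [146 140 125]
233 [[-10.0, -43.0, -5.0], [-10.0, -42.0, 5.0]] [108 103  93] [108 103  94]
236 [[-10.0, -47.0, -5.0], [-10.0, -47.0, 4.0]] [108 104  93] [108 104  94]
239 [[-10.0, -50.0, -5.0], [-11.0, -51.0, 4.0]] [107 102  92] [107 103  93]
242 [[-10.0, -54.0, -5.0], [-11.0, -55.0, 4.0]] [107 102  93] [107 103  93]
245 [[-11.0, -59.0, -5.0], [-11.0, -59.0, 4.0]] [108 103  93] [107 103  93]
248 [[-10.0, -62.0, -5.0], [-11.0, -62.0, 4.0]] [106 103  93] [107 103  93]
251 [[-11.0, -66.0, -4.0], [-11.0, -65.0, 4.0]] [108 103  94] [108 104  94]
254 [[-10.0, -68.0, -4.0], [-11.0, -68.0, 4.0]] [104  99  91] [103  98  90]
257 [[-37.0, -117.0, -3.0], [-37.0, -118.0, 2.0]] [34 34 36] [36 37 39]
260 [[-37.0, -119.0, -3.0], [-37.0, -120.0, 2.0]] [36 34 38] [34 32 35]
[[258.43081196 208.85640972]]
```

The measurements disagree. Wrist depth puts the real fingertips about 27 mm behind the reported TCP instead of 8 mm ahead, so the tip is at z≈100 mm, just at the tail. The unmoved bar and zero contact force fit this. I'll use the measured reach and confirm it by contact force.

```bash
sed -i 's/^from cell import \*/from cell import *\nTIP0=.008/; s/\*tip_reach/*TR/g; s/^O=np/TR=-.027\nO=np/' h.py
python3 - <<'E'
from h import *
go((-72,116,85),tgt())
E
```

```text
time 4.43 tip dock [-71.6 116.7 100.3] F [-0.8 -1.   0.2] grip 0.0
shift units [ 0.03  0.51 -0.02] turn units [-0.05  0.07 -0.01]
```

Call:
apply_moves:
  rows: "0 0.25 0 0 0 0 -1;0 0.25 0 0 0 0 -1"

```text
time_s: 4.6
ee_pos: [0.4829, 0.1658, 0.0595]
eef_rot: [-0.508, 0.488, -0.491, 0.513]
contact_force: [0.1, 3.8, 4.8]
grip_width: 0.008
```

Run:
```python
from h import *
go((-72,116,23),tgt())
```

```text
time 4.6 tip dock [-69.8 117.6  86.5] F [0.1 3.8 4.8] grip 0.01
shift units [ 0.06  2.12 -0.1 ] turn units [-0.1   0.06 -0.04]
```

Contact is confirmed at the corrected height, with about 5 N upward. I continue the press.

Call:
apply_moves:
  rows: "0.06 0.25 -0.05 -0.1 0.06 -0.04 -1;0.03 0.25 0 0 0 0 -1;0 0.25 0 0 0 0 -1;0 0.25 0 0 0 0 -1"

```text
time_s: 4.93
ee_pos: [0.4826, 0.1633, 0.0276]
eef_rot: [-0.508, 0.49, -0.491, 0.51]
contact_force: [-0.4, 2.5, 2.8]
grip_width: 0.003
```

Run:
```python
from h import *
go((-72,116,23),tgt())
```

```text
time 4.93 tip dock [-70.  115.3  54.6] F [-0.4  2.5  2.8] grip 0.0
shift units [-0.02  1.05 -0.07] turn units [-0.03 -0.01 -0.  ]
```

Call:
apply_moves:
  rows: "-0.02 0.25 -0.05 0 0 0 -1;0 0.25 0 0 0 0 -1;0 0.25 0 0 0 0 -1;0 0.25 0 0 0 0 -1;0 0.1 0 0 0 0 -1"

```text
time_s: 5.35
ee_pos: [0.4807, 0.1631, -0.01]
eef_rot: [-0.509, 0.49, -0.491, 0.509]
contact_force: [-1.1, 0.8, 19.1]
grip_width: 0.007
```

Run:
```python
from h import *
go((-72,116,23),tgt())
p,d,c=snap('scene','s3'); cv2.imwrite('pics/s3c.png',cv2.resize(p[90:290,170:330,::-1],None,fx=3,fy=3))
```

```text
time 5.35 tip dock [-71.9 115.2  17. ] F [-1.1  0.8 19.1] grip 0.01
shift units [-0.03 -0.2  -0.  ] turn units [-0.02 -0.    0.01]
```

View pics/s3c.png

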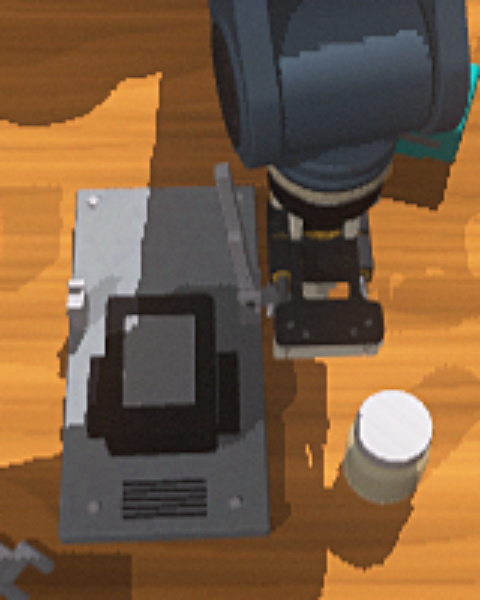

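The hasp bar now stands up (crop 240,235), near its stop, since the force rose to 19 N. I retreat straight up.

Call:
apply_moves:
  rows: "0 -0.5 0 0 0 0 -1;0 -1 0 0 0 0 -1;0 -1 0 0 0 0 -1;0 -1 0 0 0 0 -1;0 -0.5 0 0 0 0 -1;0 0 0 0 0 0 -1"

```text
time_s: 5.9
ee_pos: [0.4776, 0.1628, 0.1104]
eef_rot: [0.512, -0.492, 0.489, -0.506]
contact_force: [-0.7, 0.5, -0.1]
grip_width: 0.006
```

Run:
```python
from h import *
go((88,116,140),tgt())
go((88,0,140),tgt(.35))
p,d,c=snap('scene','s4')
D=w2d(cloud(d,c)); m=(d>0)&(abs(D[...,0]+72)<14)&(D[...,1]>0)&(D[...,1]<70)&(D[...,2]>75)
q=D[m]; print(m.sum(),q.min(0).round(),q.max(0).round()); k=np.polyfit(q[:,2],q[:,1],1); print('angle',np.arctan2(1,-k[0]))
cv2.imwrite('pics/s4c.png',cv2.resize(p[90:290,170:330,::-1],None,fx=3,fy=3))
```

```text
time 5.9 tip dock [-74.8 115.  137.4] F [-0.7  0.5 -0.1] grip 0.01
shift units [-0.04 -0.13  5.43] turn units [ 0.11 -0.    0.03]
time 5.9 tip dock [-74.8 115.  137.4] F [-0.7  0.5 -0.1] grip 0.01
shift units [ 3.52 -0.18  5.43] turn units [ 0.11 -0.02  4.4 ]
773 [-86.  43.  75.] [-58.  70. 489.]
angle 1.5796374450310042
```

View pics/s4c.png

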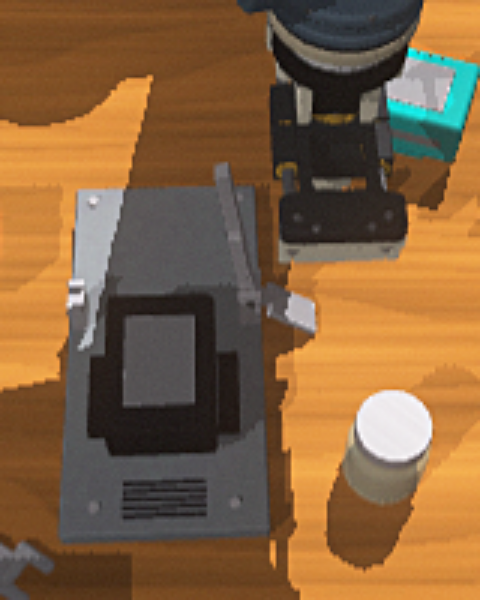

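The bar stands open (crop 230,215), the tail is down (290,310), and the pack is still docked. I move behind the pack at a safe height and lean the gripper towards -y for later clearance to the bar.

Call:
apply_moves:
  rows: "0 0 0.9 0 0 0 -1;0 0 0.9 0 0 0 -1;0 0 0.9 0 0 0 -1;0 0 0.9 0 0 0 -1;0 0 0.9 0 0 0 -1;0 0 0.9 0 0 0 -1;0.7 0 0 0 0 0.9 -1;0.7 0.1 0 0 0 0.9 -1;0.7 0.1 0 0 0 0.9 -1;0.7 0.2 0 0 0 0.9 -1;0.7 0.2 0 0 0 0.5 -1;0 0 0 0 0 0 -1"

```text
time_s: 6.95
ee_pos: [0.6402, 0.0664, 0.0455]
eef_rot: [-0.427, 0.578, -0.391, 0.575]
contact_force: [-0.6, -0.8, -0.3]
grip_width: 0.001
```

Run:
```python
from h import *
p,d,c=load('s4')
for (x,y) in [(222,168),(228,200),(238,245)]:
    u,v=170+x/3,90+y/3; o,r,_=ray(c,u,v); o2=w2d(o); r2=RD.T@r; k=(-72-o2[0])/(r2[0]*1000); q=o2+k*r2*1000; print(q.round(), np.degrees(np.arctan2(q[2]-52,66-q[1])).round(1))
go((88,0,44),tgt(.35))
print(read_state()['q'])
p,d,c=snap('wrist','w2')
```

```text
[-72.  49. 203.] 83.5
[-72.  52. 168.] 83.2
[-72.  58. 113.] 82.9
time 6.95 tip dock [84.8  3.6 71. ] F [-0.6 -0.8 -0.3] grip 0.0
shift units [0.4  0.8  0.16] turn units [ 0.4  -0.12  0.14]
[-0.12411236  0.72369938  1.47520137  0.37797267  1.06404966 -0.36241567]
```

View pics/w2.png

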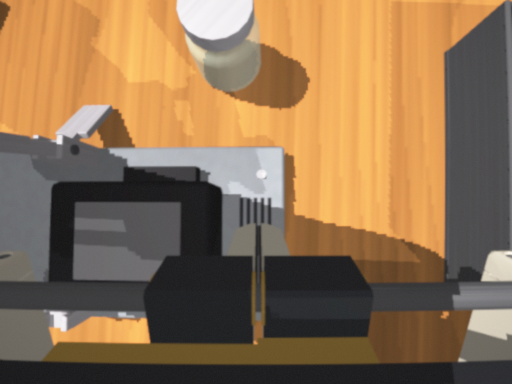

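Hasp measures 83° (1.45 rad), fully open. The wrist view shows the fingers right behind the pack's +x end (258,240). I descend and start the push.

Call:
apply_moves:
  rows: "0.2 0.3 0.1 0.4 -0.12 0.14 -1;0.2 0.3 0 0 0 0 -1;0 0.2 0 0 0 0 -1;0 0 0 0 0 0 -1"

```text
time_s: 7.33
ee_pos: [0.6413, 0.0669, 0.0145]
eef_rot: [-0.418, 0.573, -0.394, 0.584]
contact_force: [-0.2, 0.5, 0.1]
grip_width: 0.004
```

Run:
```python
from h import *
go((75,0,44),tgt(.35))
```

```text
time 7.33 tip dock [85.1  3.9 39.9] F [-0.2  0.5  0.1] grip 0.0
shift units [ 0.07 -0.17 -0.33] turn units [ 0.07 -0.02  0.05]
```

Call:
apply_moves:
  rows: "0.07 -0.17 -0.2 0.07 0 0.05 -1;0 0 -0.15 0 0 0 -1;0 0 -0.15 0 0 0 -1;0 0 -0.15 0 0 0 -1"

```text
time_s: 7.67
ee_pos: [0.6251, 0.064, 0.0215]
eef_rot: [-0.415, 0.569, -0.397, 0.589]
contact_force: [19.3, -1.4, -1.4]
grip_width: 0.006
```

Run:
```python
from h import *
go((60,0,44),tgt(.35))
```

```text
time 7.67 tip dock [68.5  1.6 46.9] F [19.3 -1.4 -1.4] grip 0.01
shift units [ 0.08  0.07 -0.29] turn units [-0.11  0.03  0.03]
```

Call:
apply_moves:
  rows: "0.05 0.05 -0.15 -0.1 0 0 -1;0 0 -0.15 0 0 0 -1;0 0 -0.15 0 0 0 -1"

```text
time_s: 7.92
ee_pos: [0.6237, 0.0608, 0.0243]
eef_rot: [-0.41, 0.562, -0.406, 0.593]
contact_force: [23.5, 2.8, -15.0]
grip_width: 0.008
```

Run:
```python
from h import *
go((40,0,44),tgt(.35))
p,d,c=snap('wrist','w3')
p,d,c=snap('scene','s5');cv2.imwrite('pics/s5c.png',cv2.resize(p[90:290,170:330,::-1],None,fx=3,fy=3))
```

```text
time 7.92 tip dock [66.4 -1.4 49.8] F [ 23.5   2.8 -15. ] grip 0.01
shift units [ 0.01  0.17 -0.91] turn units [-0.4   0.06  0.12]
```

View pics/w3.png

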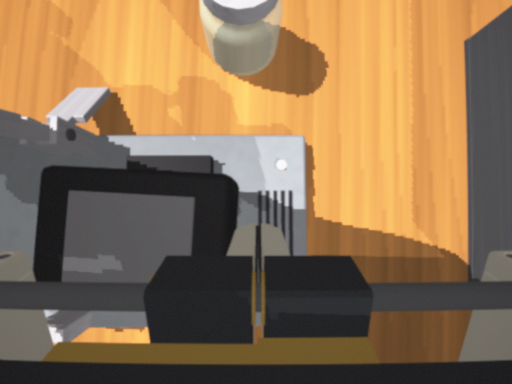

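View pics/s5c.png

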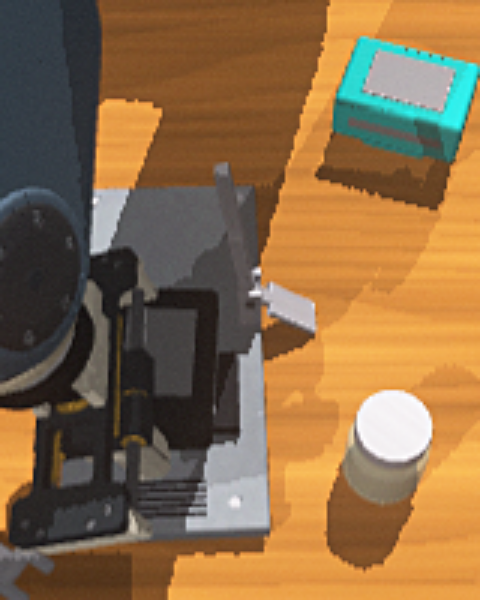

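The tool drifts up and tilts slightly under load, because rows restart from the measured pose. I add corrections and push on.

Call:
apply_moves:
  rows: "0 0.15 -0.15 -0.4 0 0.1 -1;0 0.05 -0.2 -0.1 0 0 -1"

```text
time_s: 8.18
ee_pos: [0.6199, 0.0612, 0.0228]
eef_rot: [-0.417, 0.567, -0.397, 0.589]
contact_force: [9.3, -1.1, 4.7]
grip_width: 0.005
```

Run:
```python
from h import *
go((40,0,44),tgt(.35))
```

```text
time 8.18 tip dock [63.2 -1.  48.2] F [ 9.3 -1.1  4.7] grip 0.01
shift units [ 0.01  0.14 -0.78] turn units [-0.1   0.08  0.07]
```

Call:
apply_moves:
  rows: "0 0.12 -0.2 -0.1 0 0 -1;0 0.05 -0.2 -0.1 0 0 -1;0 0.05 -0.2 -0.1 0 0 -1"

```text
time_s: 8.43
ee_pos: [0.6074, 0.062, 0.0214]
eef_rot: [-0.421, 0.568, -0.395, 0.587]
contact_force: [4.8, -0.5, 1.6]
grip_width: 0.007
```

Run:
```python
from h import *
go((40,0,44),tgt(.35))
```

```text
time 8.43 tip dock [51.   0.4 46.8] F [ 4.8 -0.5  1.6] grip 0.01
shift units [ 0.03  0.09 -0.37] turn units [0.02 0.11 0.11]
```

Past the click-stop, with drag around 5 N. I continue slowly along the rails.

Call:
apply_moves:
  rows: "0 0.05 -0.18 0 0.1 0.1 -1;0 0.02 -0.18 0 0 0 -1;0 0.02 -0.18 -0.05 0 0 -1;0 0.02 -0.18 0 0 0 -1;0 0.02 -0.18 -0.05 0 0 -1;0 0.02 -0.15 0 0 0 -1"

```text
time_s: 8.93
ee_pos: [0.5814, 0.0619, 0.0236]
eef_rot: [-0.415, 0.568, -0.398, 0.589]
contact_force: [8.3, -0.4, -4.2]
grip_width: 0.003
```

Run:
```python
from h import *
go((15,0,44),tgt(.35))
p,d,c=snap('wrist','w4')
p,d,c=snap('top','t4');cv2.imwrite('pics/t4c.png',cv2.resize(p[110:270,190:350,::-1],None,fx=3.5,fy=3.5))
```

```text
time 8.93 tip dock [24.7  1.1 49. ] F [ 8.3 -0.4 -4.2] grip 0.0
shift units [ 0.09  0.14 -0.33] turn units [-0.13  0.06  0.06]
```

View pics/w4.png

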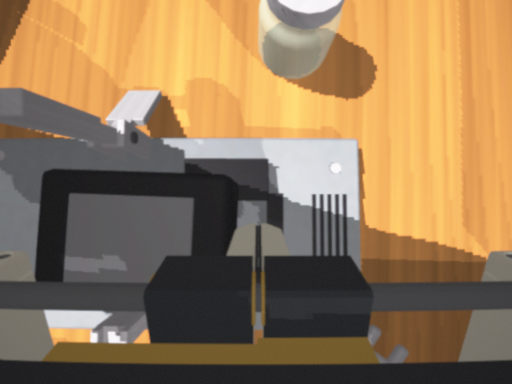

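View pics/t4c.png

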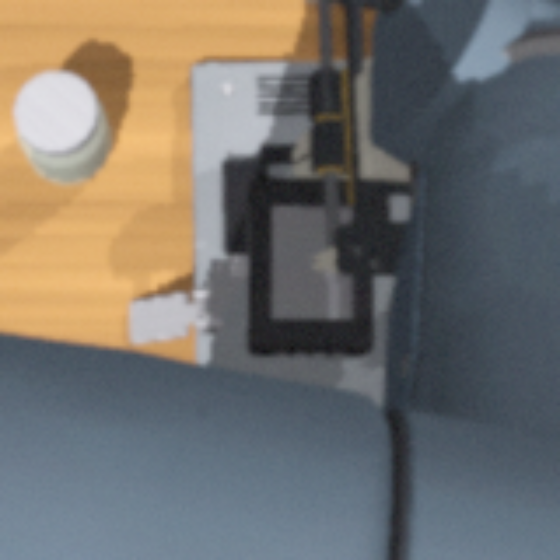

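Call:
apply_moves:
  rows: "0.05 0.14 -0.15 -0.15 0.06 0.06 -1;0 0.03 -0.15 -0.05 0 0 -1;0 0.03 -0.15 -0.05 0 0 -1;0 0.03 -0.12 0 0 0 -1"

```text
time_s: 9.37
ee_pos: [0.5625, 0.0625, 0.0171]
eef_rot: [-0.42, 0.575, -0.39, 0.584]
contact_force: [0.1, -0.2, -0.6]
grip_width: 0.004
```

Run:
```python
from h import *
go((0,0,44),tgt(.35))
p,d,c=snap('scene','s6');cv2.imwrite('pics/s6c.png',cv2.resize(p[90:290,130:330,::-1],None,fx=3,fy=3))
```

```text
time 9.37 tip dock [ 6.5  2.3 42.5] F [ 0.1 -0.2 -0.6] grip 0.0
shift units [ 0.06 -0.07 -0.21] turn units [ 0.17  0.   -0.01]
```

View pics/s6c.png

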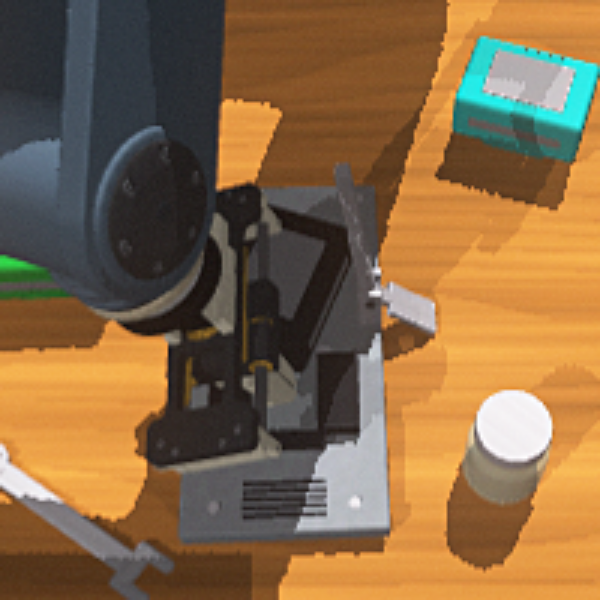

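The pack has popped free and turned (crop 310,270), its corner toward the hasp. I back off and look before going on.

Call:
apply_moves:
  rows: "0 -0.3 0.5 0 0 0 -1;0 -1 0.3 0 0 0 -1;0 -1 0 0 0 0 -1;0 -1 0 0 0 0 -1;0 -1 0 0 0 0 -1;0 -1 0.9 0 0 0 -1;0 -1 0.9 0 0 0 -1;0 -0.5 0.9 0 0 0 -1;0 0 0.9 0 0 0 -1;0 0 0 0 0 0 -1"

```text
time_s: 10.25
ee_pos: [0.6959, -0.0033, 0.2101]
eef_rot: [-0.424, 0.58, -0.385, 0.579]
contact_force: [-1.7, 0.6, -1.2]
grip_width: 0.007
```

Run:
```python
from h import *
go((0,0,44),tgt(.35))
p,d,c=snap('scene','s7');cv2.imwrite('pics/s7c.png',cv2.resize(p[90:290,130:330,::-1],None,fx=3,fy=3))
p,d,c=snap('top','t7');cv2.imwrite('pics/t7c.png',cv2.resize(p[110:270,190:350,::-1],None,fx=3.5,fy=3.5))
```

```text
time 10.25 tip dock [137.9 -68.4 235.5] F [-1.7  0.6 -1.2] grip 0.01
shift units [ 0.09  6.93 -4.34] turn units [ 0.42 -0.05 -0.04]
```

View pics/s7c.png

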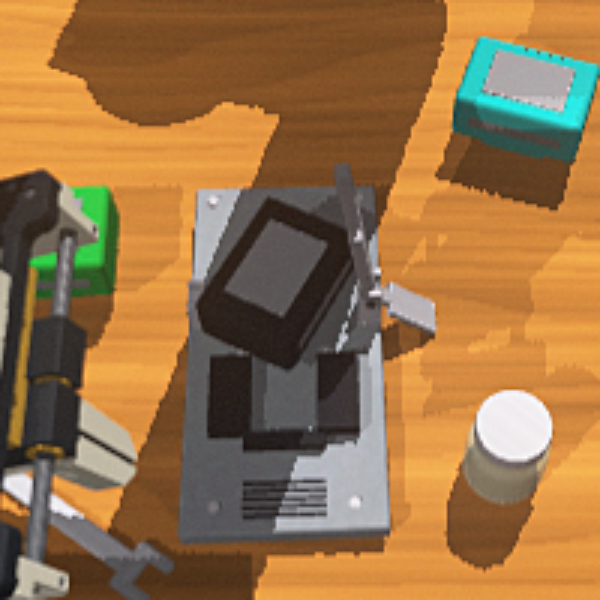

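View pics/t7c.png

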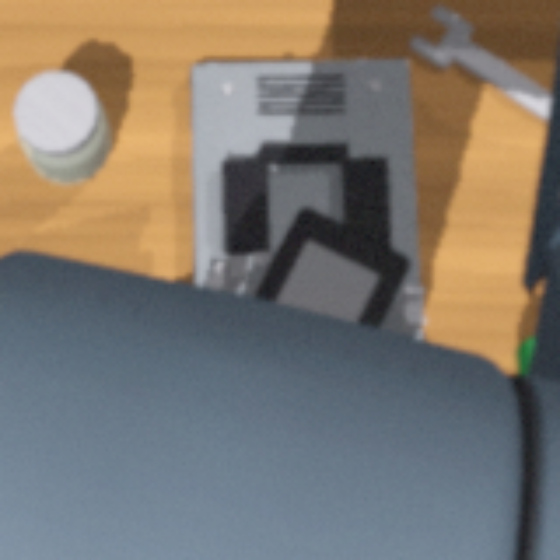

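```bash
cat >> h.py <<'E'
def packpose(f):
    p,d,c=load(f);D=w2d(cloud(d,c))
    m=(d>0)&(D[...,2]>74)&(D[...,2]<92)&(D[...,0]>-215)&(D[...,0]<80)&(abs(D[...,1])<75)
    m=biggest(cv2.morphologyEx(m.astype(np.uint8),cv2.MORPH_OPEN,np.ones((7,7)))>0)
    r=cv2.minAreaRect(D[m][:,:2].astype(np.float32)); print('pack',r,'z',np.median(D[m][:,2]).round(1)); print(cv2.boxPoints(r).round(0).tolist())
    q=D[m]; A=np.c_[q[:,:2],np.ones(len(q))]; print('plane',np.linalg.lstsq(A,q[:,2],rcond=None)[0].round(3))
E
python3 - <<'E'
from h import *
packpose('s7')
E
```

```text
pack ((-75.35859680175781, -1.6870193481445312), (77.65187072753906, 110.75243377685547), 61.53827667236328) z 83.0
[[-143.0, -9.0], [-45.0, -62.0], [-8.0, 6.0], [-106.0, 59.0]]
plane [-1.2000e-02 -5.0000e-03  8.1853e+01]
```

The pack is upright at dock (-75, -2), yawed -28°, clear of the hasp (about 12 mm). The foot is just off the rails. Plan: tilt the gripper back 30° with the jaws across y, so the body stays behind the open bar. First push at the +y rear corner with shut fingers to straighten it, then square push with two spread fingertips.

```bash
cat >> h.py <<'E'
def tb(phi=.52,yaw=0):
    s,c=np.sin(phi),np.cos(phi)
    b=np.array([[-c,-s,0],[0,0,-1],[s,-c,0]],float)
    return Ro.from_matrix(RD)*Ro.from_euler('z',yaw)*Ro.from_matrix(b)
E
python3 - <<'E'
from h import *
go((70,20,150),tb())
print(read_state()['q'].round(2))
E
```

```text
time 10.35 tip dock [135.3 -68.3 235.2] F [ 0.4 -0.6 -0.3] grip 0.01
shift units [-1.5   3.6  -2.47] turn units [-1.34 20.17 -8.16]
[-0.22  0.66  1.15  0.33  1.46 -0.32]
```

Call:
apply_moves:
  rows: "-0.4 0.3 -0.8 0 0 0 -1;-0.4 0.3 -0.8 0 0 0 -1;-0.4 0.3 -0.8 0 0 0 -1;0 0 0 -0.06 0.92 -0.37 -1;0 0 0 -0.06 0.92 -0.37 -1;0 0 0 -0.06 0.92 -0.37 -1;0 0 0 -0.06 0.92 -0.37 -1;0 0 0 -0.06 0.92 -0.37 -1;0 0 0 -0.06 0.92 -0.37 -1;0 0 0 -0.06 0.92 -0.37 -1;0 0 0 -0.06 0.92 -0.37 -1;0 0 0 -0.06 0.92 -0.37 -1;0 0 0 -0.06 0.92 -0.37 -1;0 0 0 -0.06 0.92 -0.37 -1;0 0 0 -0.06 0.92 -0.37 -1;0 0 0 -0.06 0.92 -0.37 -1;0 0 0 -0.06 0.92 -0.37 -1;0 0 0 -0.06 0.92 -0.37 -1;0 0 0 -0.06 0.92 -0.37 -1;0 0 0 -0.06 0.92 -0.37 -1"

```text
time_s: 12.02
ee_pos: [0.581, 0.0391, 0.1905]
eef_rot: [-0.269, 0.701, -0.66, -0.03]
contact_force: [-0.8, -0.8, 0.6]
grip_width: 0.008
```

Run:
```python
from h import *
go((40,20,90),tb())
print(read_state()['q'].round(2))
```

```text
time 12.02 tip dock [ 35.  -12.5 215.1] F [-0.8 -0.8  0.6] grip 0.01
shift units [-2.05  3.71 -0.48] turn units [-0.19  3.87 -1.11]
[-0.    0.67  1.21 -0.02  1.69  1.22]
```

Call:
apply_moves:
  rows: "0 0 0 -0.05 0.95 -0.3 -1;0 0 0 -0.05 0.95 -0.3 -1;0 0 0 -0.05 0.95 -0.3 -1;0 0 0 -0.05 0.95 -0.3 -1;0 0 0 0 0 0 -1"

```text
time_s: 12.43
ee_pos: [0.5737, 0.0391, 0.1888]
eef_rot: [0.199, -0.676, 0.686, 0.181]
contact_force: [-0.4, 0.4, -0.2]
grip_width: 0.006
```

Run:
```python
from h import *
go((30,22,46),tb())
print(read_state()['q'].round(2))
```

```text
time 12.43 tip dock [ 30.5 -12.2 211.9] F [-0.4  0.4 -0.2] grip 0.01
shift units [-2.86  4.74 -1.17] turn units [-0.01 -0.14  0.31]
[-0.    0.73  1.14 -0.02  1.81  1.54]
```

Call:
apply_moves:
  rows: "-0.45 0.7 -0.3 0 -0.1 0.3 -1;-0.45 0.7 -0.3 0 0 0 -1;-0.45 0.7 -0.3 0 0 0 -1;-0.45 0.7 -0.2 0 0 0 -1;-0.45 0.7 0 0 0 0 -1;-0.45 0.7 0 0 0 0 -1;0 0 0 0 0 0 -1"

```text
time_s: 13.02
ee_pos: [0.5739, 0.0732, 0.035]
eef_rot: [0.199, -0.681, 0.685, 0.162]
contact_force: [-0.7, 0.1, -1.3]
grip_width: 0.003
```

Run:
```python
from h import *
go((10,22,48),tb())
p,d,c=snap('wrist','w8')
p,d,c=snap('scene','s8');cv2.imwrite('pics/s8c.png',cv2.resize(p[90:290,130:330,::-1],None,fx=3,fy=3))
```

```text
time 13.02 tip dock [31.3 21.9 58.4] F [-0.7  0.1 -1.3] grip 0.0
shift units [ 0.45  0.65 -0.01] turn units [-0.01  0.21 -0.03]
```

View pics/w8.png

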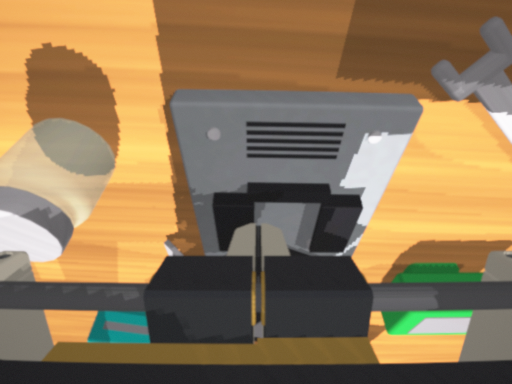

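View pics/s8c.png

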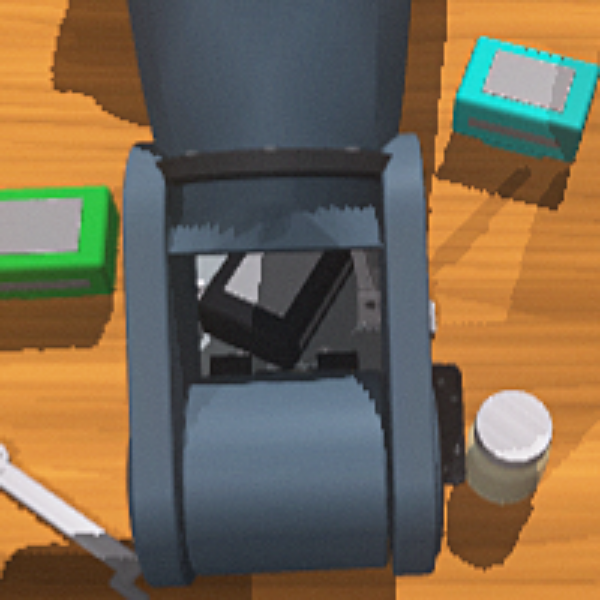

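Run:
```python
from h import *
p,d,c=load('s8');D=w2d(cloud(d,c))
for x,y in [(270,500),(270,420),(160,300),(405,200),(405,300),(270,190),(270,230),(405,450)]: print((x,y),D[90+y//3,130+x//3].round())
```

```text
(270, 500) [196.  16. 340.]
(270, 420) [165.  16. 348.]
(160, 300) [127. -26. 383.]
(405, 200) [ 92.  74. 400.]
(405, 300) [129.  73. 381.]
(270, 190) [ 92.  20. 409.]
(270, 230) [102.  19. 396.]
(405, 450) [181.  71. 351.]
```

Call:
apply_moves:
  rows: "0 0.25 0 0 0.2 0 -1;0.18 0.25 0 0 0 0 -1;0.18 0.2 0 0 0 0 -1;0.18 0.1 0 0 0 0 -1;0 0 0 0 0 0 -1"

```text
time_s: 13.53
ee_pos: [0.5515, 0.0717, 0.0328]
eef_rot: [0.188, -0.681, 0.688, 0.163]
contact_force: [0.1, 1.0, 0.3]
grip_width: 0.005
```

Run:
```python
from h import *
go((-25,22,46),tb())
```

```text
time 13.53 tip dock [ 8.5 21.2 56.5] F [0.1 1.  0.3] grip 0.0
shift units [ 0.83  0.84 -0.03] turn units [-0.01 -0.01 -0.24]
```

Call:
apply_moves:
  rows: "0.03 0.15 0 0 0 -0.2 -1;0.05 0.15 0 0 0 0 -1;0.08 0.1 0 0 0 0 -1;0.09 0.06 0 0 0 0 -1;0.09 0.06 0 0 0 0 -1;0.09 0.06 0 0 0 0 -1;0.09 0.06 0 0 0 0 -1"

```text
time_s: 14.12
ee_pos: [0.5286, 0.0707, 0.0251]
eef_rot: [0.192, -0.68, 0.687, 0.167]
contact_force: [1.3, 0.9, -0.5]
grip_width: 0.006
```

Run:
```python
from h import *
go((-25,22,46),tb())
```

```text
time 14.12 tip dock [-14.2  21.1  48.6] F [ 1.3  0.9 -0.5] grip 0.01
shift units [ 0.28  0.25 -0.03] turn units [-0.   -0.02 -0.08]
```

Call:
apply_moves:
  rows: "0.09 0.06 0 0 0 0 -1;0.09 0.05 0 0 0 0 -1;0.09 0.05 0 0 0 0 -1;0 0 0 0 0 0 -1"

```text
time_s: 14.45
ee_pos: [0.5202, 0.0739, 0.0254]
eef_rot: [0.189, -0.683, 0.686, 0.165]
contact_force: [0.5, 2.0, -1.8]
grip_width: 0.007
```

Run:
```python
from h import *
go((-25,22,46),tb())
p,d,c=snap('scene','s9');cv2.imwrite('pics/s9c.png',cv2.resize(p[90:290,130:330,::-1],None,fx=3,fy=3))
p,d,c=snap('top','t9');cv2.imwrite('pics/t9c.png',cv2.resize(p[110:270,190:350,::-1],None,fx=3.5,fy=3.5))
```

```text
time 14.45 tip dock [-22.7  24.4  49. ] F [ 0.5  2.  -1.8] grip 0.01
shift units [0.03 0.13 0.08] turn units [ 0.07 -0.   -0.17]
```

View pics/s9c.png

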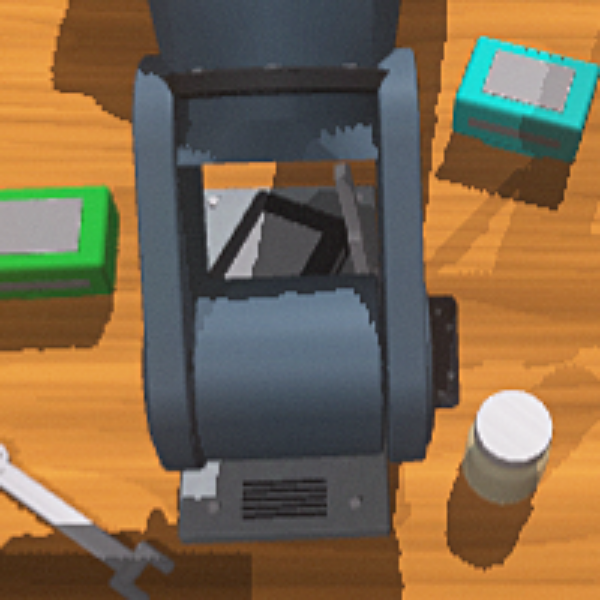

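View pics/t9c.png

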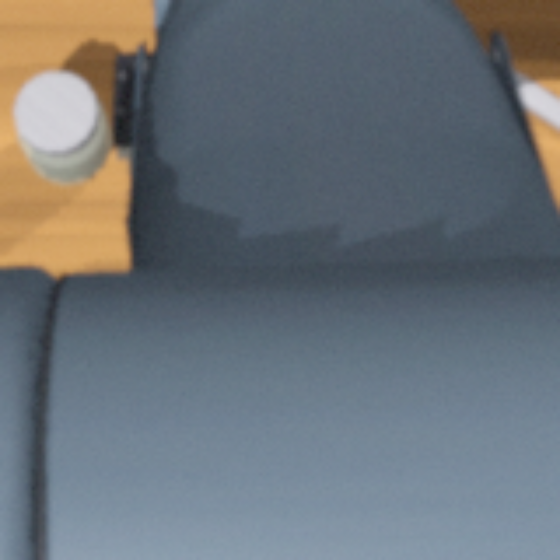

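Run:
```python
from h import *
for f,pts in {'s7':[(270,198),(350,235)],'s9':[(265,192),(346,227),(210,278)]}.items():
    p,d,c=load(f)
    for x,y in pts: print(f,w2d(onz(c,130+x/3,90+y/3,.082)).round())
packpose('s9')
```

```text
s7 [-137.   -7.   82.]
s7 [-101.   53.   82.]
s9 [-143.  -11.   82.]
s9 [-108.   50.   82.]
s9 [-67. -50.  82.]
pack ((-94.9059829711914, 0.8988609313964844), (77.67262268066406, 81.79096221923828), 65.85411834716797) z 83.2
[[-148.0, -18.0], [-73.0, -51.0], [-42.0, 20.0], [-116.0, 53.0]]
plane [ 1.4000e-02 -8.0000e-03  8.4529e+01]
```

The finger was rubbing the pack's +y side beside the rear corner: the pack is at about (-82,-5) with yaw -24°. I back off, move to y≈2 so the flat finger meets that corner, and push again.

Call:
apply_moves:
  rows: "-0.4 -0.2 0 0 0 0 -1;-0.4 -0.2 0 0 0 -0.1 -1;0 0 0.35 0 0 0 -1;0 0 0.35 0 0 0 -1;0 0 0 0 0 0 -1"

```text
time_s: 14.97
ee_pos: [0.5468, 0.0507, 0.0239]
eef_rot: [0.194, -0.681, 0.686, 0.169]
contact_force: [-0.2, -0.9, 0.7]
grip_width: 0.007
```

Run:
```python
from h import *
go((-6,3,48),tb())
```

```text
time 14.97 tip dock [ 3.3  0.4 47.4] F [-0.2 -0.9  0.7] grip 0.01
shift units [ 0.28  0.14 -0.09] turn units [ 0.03  0.   -0.02]
```

Call:
apply_moves:
  rows: "0.09 0.05 -0.09 0 0 0 -1;0.09 0.05 0 0 0 0 -1;0.09 0.05 0 0 0 0 -1;0.09 0.05 0 0 0 0 -1;0.09 0.05 0 0 0 0 -1;0.09 0.05 0 0 0 0 -1;0.09 0.05 0 0 0 0 -1"

```text
time_s: 15.55
ee_pos: [0.5215, 0.0523, 0.0246]
eef_rot: [0.193, -0.681, 0.686, 0.169]
contact_force: [0.1, 0.7, 0.7]
grip_width: 0.006
```

Run:
```python
from h import *
go((-25,3,48),tb())
p,d,c=snap('scene','s10');cv2.imwrite('pics/s10c.png',cv2.resize(p[90:290,130:330,::-1],None,fx=3,fy=3))
packpose('s10')
```

```text
time 15.55 tip dock [-21.9   2.9  48. ] F [0.1 0.7 0.7] grip 0.01
shift units [ 0.09  0.05 -0.  ] turn units [ 0.04 -0.01 -0.02]
pack ((-98.22111511230469, -5.2090301513671875), (76.82762908935547, 95.88799285888672), 71.49919891357422) z 83.1
[[-156.0, -26.0], [-65.0, -57.0], [-41.0, 16.0], [-131.0, 46.0]]
plane [ 6.0000e-03 -8.0000e-03  8.3677e+01]
```

View pics/s10c.png

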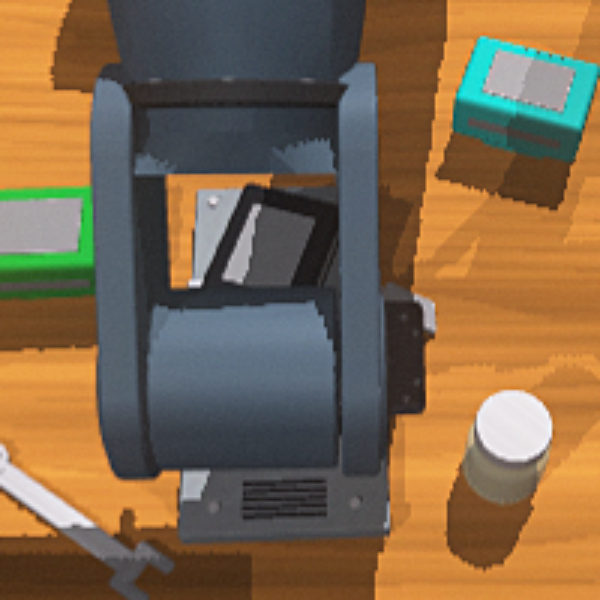

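Working: yaw is now -18°, centre about (-91,-7). I continue.

Call:
apply_moves:
  rows: "0.09 0.05 -0.1 0 0 0 -1;0.09 0.05 0 0 0 0 -1;0.09 0.05 0 0 0 0 -1;0.09 0.05 0 0 0 0 -1"

```text
time_s: 15.93
ee_pos: [0.5076, 0.0554, 0.0248]
eef_rot: [0.193, -0.681, 0.686, 0.169]
contact_force: [0.1, 0.3, 0.5]
grip_width: 0.01
```

Run:
```python
from h import *
go((-25,3,48),tb())
p,d,c=snap('scene','s11')
packpose('s11')
```

```text
time 15.93 tip dock [-35.6   6.4  48.3] F [0.1 0.3 0.5] grip 0.01
shift units [-0.31 -0.17  0.12] turn units [ 0.03 -0.01 -0.02]
pack ((-116.22201538085938, -7.608470916748047), (77.93991088867188, 82.23067474365234), 78.05309295654297) z 83.1
[[-165.0, -37.0], [-84.0, -54.0], [-68.0, 22.0], [-148.0, 39.0]]
plane [ 1.000e-02 -1.100e-02  8.406e+01]
```

Call:
apply_moves:
  rows: "0.09 0.05 0 0 0 0 -1;0.09 0.05 0 0 0 0 -1;0.09 0.05 0 0 0 0 -1;0 0 0 0 0 0 -1"

```text
time_s: 16.32
ee_pos: [0.4966, 0.055, 0.025]
eef_rot: [0.194, -0.681, 0.686, 0.169]
contact_force: [-0.1, 0.6, 0.2]
grip_width: 0.004
```

Run:
```python
from h import *
go((-55,6,48),tb())
p,d,c=snap('scene','s12');cv2.imwrite('pics/s12c.png',cv2.resize(p[90:290,130:330,::-1],None,fx=3,fy=3))
packpose('s12')
```

```text
time 16.32 tip dock [-46.6   6.4  48.4] F [-0.1  0.6  0.2] grip 0.0
shift units [0.24 0.15 0.02] turn units [ 0.04 -0.01 -0.01]
pack ((-131.18153381347656, -11.827728271484375), (78.08679962158203, 71.01070404052734), 84.53534698486328) z 83.1
[[-170.0, -47.0], [-100.0, -54.0], [-92.0, 24.0], [-163.0, 30.0]]
plane [ 1.4000e-02 -1.0000e-02  8.4719e+01]
```

View pics/s12c.png

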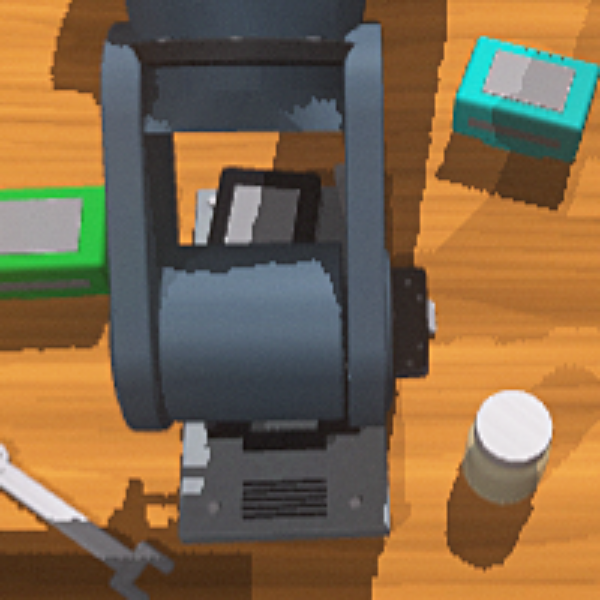

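Yaw is -5.5°, centre (-112,-14), still upright. One last short push, nearer the pack's centre line, brings it fully onto the apron.

Call:
apply_moves:
  rows: "-0.2 -0.1 0 0 0 0 -1;0 0 0.4 0 0 0 -1;0.15 0.1 0 0 0 0 -1;0.1 0.06 0 0 0 0 -1;0.1 0.05 0 0 0 0 -1;0.08 0.05 0 0 0 0 -1;0 0 0 0 0 0 -1"

```text
time_s: 16.95
ee_pos: [0.4884, 0.0408, 0.0239]
eef_rot: [0.193, -0.681, 0.686, 0.169]
contact_force: [0.8, 0.0, -0.4]
grip_width: 0.003
```

Run:
```python
from h import *
go((-58,-6,48),tb())
p,d,c=snap('scene','s13')
packpose('s13')
```

```text
time 16.95 tip dock [-55.3  -7.5  47.4] F [ 0.8  0.  -0.4] grip 0.0
shift units [ 0.09  0.03 -0.05] turn units [ 0.04 -0.02 -0.02]
pack ((-140.9622039794922, -15.150135040283203), (63.55349349975586, 75.99681091308594), 0.003748316550627351) z 83.2
[[-173.0, 23.0], [-173.0, -53.0], [-109.0, -53.0], [-109.0, 23.0]]
plane [ 1.3000e-02 -5.0000e-03  8.4865e+01]
```

The pack is square (yaw ≈ 0) at about (-119,-15), all on the apron. I retreat backwards, then up and away for the final checks.

Call:
apply_moves:
  rows: "-0.4 -0.25 0 0 0 0 -1;-0.7 -0.4 0 0 0 0 -1;-0.7 -0.4 0 0 0 0 -1;0 -0.9 0 0 0 0 -1;0 -0.9 0 0 0 0 -1;0 -0.9 0 0 0 0 -1;0 -0.9 0 0 0 0 -1;0 -0.9 0 0 0 0 -1;0 -0.9 0 0 0 0 -1;0 0 0.9 0 0 0 -1;0 0 0.9 0 0 0 -1;0 0 0.9 0 0 0 -1;0 0 0.9 0 0 0 -1;0 0 0.9 0 0 0 -1;0 0 0.9 0 0 0 -1;0 0 0.9 0 0 0 -1;0 0 0.9 0 0 0 -1;0 0 0.9 0 0 0 -1;0 0 0 0 0 0 -1"

```text
time_s: 18.58
ee_pos: [0.6448, -0.2039, 0.1711]
eef_rot: [0.199, -0.679, 0.686, 0.169]
contact_force: [-0.6, -0.1, -1.7]
grip_width: 0.009
```

Run:
```python
from h import *
go((-58,-6,48),tb())
p,d,c=snap('scene','s14')
packpose('s14')
snap('top','t14'); packpose('t14')
```

```text
time 18.58 tip dock [  92.1 -257.7  194.5] F [-0.6 -0.1 -1.7] grip 0.01
shift units [ 1.82  6.72 -8.41] turn units [-0.02  0.07  0.08]
pack ((-118.36041259765625, -16.33502197265625), (77.89808654785156, 109.6291732788086), 84.97727966308594) z 82.9
[[-176.0, -50.0], [-67.0, -60.0], [-60.0, 18.0], [-170.0, 27.0]]
plane [-8.0000e-03 -5.0000e-03  8.1736e+01]Traceback (most recent call last):
  File "<stdin>", line 5, in <module>
  File "h.py", line 48, in packpose
    m=biggest(cv2.morphologyEx(m.astype(np.uint8),cv2.MORPH_OPEN,np.ones((7,7)))>0)
  File "h.py", line 25, in biggest
    n,l,s,_=cv2.connectedComponentsWithStats(m.astype(np.uint8),connectivity=4); return l==1+np.argmax(s[1:,4])
                                                                                             ~~~~~~~~~^^^^^^^^^
    return _wrapfunc(a, 'argmax', axis=axis, out=out, **kwds)
    return bound(*args, **kwds)
ValueError: attempt to get argmax of an empty sequence
```

View pics/s14.png

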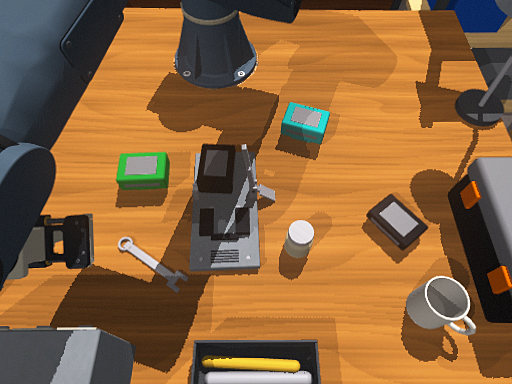

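View pics/t14.png

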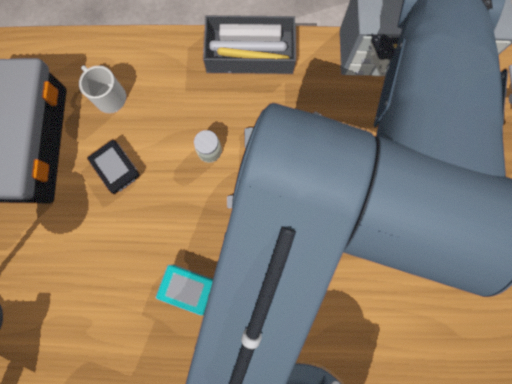

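Run:
```python
from h import *
a,_,_=load('scene0'); b,_,_=load('s14')
ga=cv2.cvtColor(a,6).astype(float); gb=cv2.cvtColor(b,6).astype(float)
for n,(x0,y0,x1,y1) in {'spare':(360,185,435,255),'jar':(280,212,320,262),'wrench':(112,230,192,296)}.items():
    w=cv2.createHanningWindow((x1-x0,y1-y0),cv2.CV_64F); print(n,cv2.phaseCorrelate(ga[y0:y1,x0:x1],gb[y0:y1,x0:x1],w))
p,d,c=load('s14')
D=w2d(cloud(d,c)); m=(d>0)&(abs(D[...,0]+72)<14)&(D[...,1]>35)&(D[...,1]<72)&(D[...,2]>90)&(D[...,2]<215)
k=np.polyfit(D[m][:,2],D[m][:,1],1); print('bar angle deg',90-np.degrees(np.arctan(-k[0])))
print(read_state()['joint_velocities'].round(3)); print(job_done())
```

```text
spare ((0.5180180990735863, 0.01326717475733119), 0.9728725089556363)
jar ((-0.010355231697083411, -0.022233421153501354), 1.0040787084993112)
wrench ((-0.48851076241741254, 0.15136910564244488), 0.336919240252453)
bar angle deg 81.9135066799367
[ 0.039 -0.013  0.015  0.01  -0.001  0.007]
the job is handed in; nothing more can be done
None
```

I opened the hasp by its thumb tail, then pushed the pack past the click-stop and off the rails. It is released and handed in at about 19 s of the 48 s allowed, and the last scene picture shows everything as asked.

- **Hasp:** it stands at 82–83° by the camera, about 1.43–1.45 rad, so fully open. The bar was already up before I touched the pack.
- **Pack:** it is upright and level at about dock (-118, -16) mm, turned about 5°. The foot is off the rails and on the apron, reaching to about x = -86 mm, only a millimetre or so onto the apron. The body's -x end is about 19 mm inside the plate's edge, and the rear of the body overhangs the hinge area at about x = -60 mm.
- **Robot:** it stands well clear of everything and touches nothing.
- **Spare pack, jar and wrench:** the jar showed no shift. The spare's 0.5-pixel offset is within what I can resolve. The wrench check was weak, because the arm's shadow had changed (match score 0.34), but its ends look to be in the same place by eye.

**What disagreed or went wrong:**
- **Fingertip position:** the real fingertips sat about 27 mm behind the reported TCP, not 8 mm ahead as stated. My first press on the tail therefore stopped short of it; I used the measured value from then on.
- **Pack turned when freed:** it twisted about 28° as the plungers let go. I straightened it with pushes at its rear corner, the first of which rubbed along its side instead.
- **Top camera:** the arm blocked its final view of the pack, so the final pose comes from the scene camera alone.

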